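# Set out the jeweller's bench blocks from their pile

### The job

The blocks are piled up on the bench; take the pile apart and set the bench out with each one at its station: the cake of beeswax in its shallow round tin, the charcoal soldering block in the middle of the tiled soldering dish, the wooden dapping block down flat in the square well of the punch stand, and the steel bench block on the middle of the rubber pad. Set each one down gently the same way up as it lies in the pile, without dropping or tipping any of them over, and leave the hammer and the pliers where they lie.

Things in the scene. Friction and masses are not known exactly. Their poses are not given: they have to be found in the camera images.
- wax_cake_c (a point): centre of the cake of beeswax, top of the pile: a yellow-brown disc, diameter 32, height 20, axis z upright; 20 g. It rests on the charcoal block, up to 12 off the middle of its length.
- charcoal_c (a point): centre of the charcoal soldering block, second in the pile: black box bound with thin wire, 70 long (its x) by 36 wide (its y) by 26 high (its z); about 45 g. It rests on the dapping block.
- dapping_block_c (a point): centre of the wooden dapping block, third in the pile: a beech cube of 54 a side with round hollows in its faces; x and y are normal to its sides, z up; about 120 g. It rests on the steel block.
- steel_block_c (a point): centre of the steel bench block, bottom of the pile, lying on the bench: a plain bright square plate, 68 by 68 (x, y) by 20 high (z); about 0.72 kg. The other pieces lie centred over one another within a few mm, each turned a little.
- tin_floor (a point): wax tin (fixed): shallow open aluminium tin, outer diameter 79, inner 76; the point is the centre of its inner floor, 1.5 above the bench; the rim stands 6.5 above the floor. Place of the beeswax.
- dish_floor (a point): soldering dish (fixed): round dark steel pan with a cream ceramic tile of diameter 122 as its floor; outer diameter at the rim 140; the point is the centre of the tile's top, 16 above the bench; the rim stands 8 above the tile. Place of the charcoal block.
- well_floor (a point): punch stand (fixed): wooden base 22 high with a square well 70 by 70 and 10 deep; the point is the centre of the well's floor, 12 above the bench; x and y run square to the well's sides. The base reaches 46 from the point to +x, 86 to -x and 58 to either y side; six steel punches with ball heads stand in a row along y, 68 from the point on its -x side, tops up to 76 above the bench. Place of the dapping block.
- pad_top (a point): rubber pad (fixed): flat black square of 100 by 100 by 20 high; the point is the centre of its top, 20 above the bench; x and y run square to its sides. Place of the steel block.
- hammer: bystander: jeweller's chasing hammer with a steel head 60 long and a slim wooden handle, about 220 long over all, up to 27 high, lying on the left of the work; origin at bench level under the head; its x runs along the handle, away from the head.
- pliers: bystander: red-handled pliers, about 145 long and 55 wide, lying flat 14 high on the right of the work; origin at bench level near the rivet; its x runs to the jaws.
Not all that is in view belongs to the job. Leave any blue, green or orange look-alike of the part that bears pad_top alone.

How it is judged (in metres and radians):
At the end, for the whole second after the job is handed in: All four released, at rest, level within 0.12 rad and bearing on the floor of their places (height within 4 mm); centres within: wax cake 16 mm of the tin's, charcoal 18 mm of the dish's, dapping block 13.5 mm of the well's, steel block 15 mm of the pad's (horizontal distance between wax_cake_c and tin_floor below 0.016 m and z of wax_cake_c in the frame of tin_floor between 0.006 and 0.014 m and angle between each of wax_cake_c, charcoal_c, dapping_block_c, steel_block_c's own z axis and vertical below 0.12 rad and linear speed of each of wax_cake, charcoal, dapping_block, steel_block below 0.02 m/s and horizontal distance between charcoal_c and dish_floor below 0.018 m and z of charcoal_c in the frame of dish_floor between 0.009 and 0.017 m and horizontal distance between dapping_block_c and well_floor below 0.0135 m and z of dapping_block_c in the frame of well_floor between 0.023 and 0.031 m and horizontal distance between steel_block_c and pad_top below 0.015 m and z of steel_block_c in the frame of pad_top between 0.006 and 0.014 m); the robot touches nothing.
It fails at once if one of the four pieces is dropped (moving faster than 0.6 m/s out of the fingers, a fall of about 18 mm) ((contact force between the fingers and wax_cake below 0.1 N and linear speed of wax_cake above 0.6 m/s) or (contact force between the fingers and charcoal below 0.1 N and linear speed of charcoal above 0.6 m/s) or (contact force between the fingers and dapping_block below 0.1 N and linear speed of dapping_block above 0.6 m/s) or (contact force between the fingers and steel_block below 0.1 N and linear speed of steel_block above 0.6 m/s)).
It fails at once if one of the four pieces is tipped over (beyond 0.6 rad) (angle between any of wax_cake_c, charcoal_c, dapping_block_c, steel_block_c's own z axis and vertical above 0.6 rad).
It fails at once if the hammer or the pliers are moved more than 15 mm (distance of any of hammer, pliers from where it was at the start of the episode above 0.015 m).
It also fails if it takes over 122 s, if anything falls off the work surface, if the arm or the gripper's body presses on something with over 40 N, if the wrist force passes 120 N, or if a joint passes its speed limit or range.

### The arm

A 6-joint arm with a two-finger parallel gripper is mounted at the origin on the work surface. World frame = base frame: x ahead of the robot, y to its left, z up, the work surface at z = 0. Lengths are in m, angles in degrees, forces in N, time in s.
With the tool pointing down it reaches from about 0.3 to 0.75 m from the base axis. Payload 8.5 kg.
Tool frame: the origin (TCP) lies at the very end of the fingers, on their centre line; the grasp point (between the pads) lies 19 mm behind it (env.pinch_z is the distance from the TCP to the grasp point, in m); z points along the fingers, y is the line along which they close (so a half turn about z gives the same grasp; the last joint's range is limited). The gripper opens to 85 mm and grips with 20 to 120 N. Pads are 22 mm wide; open, the fingers measure 114 mm over their backs; the gripper's body (76 mm by 85 mm) begins 54 mm behind the grasp point. The pads swing forward as they close: fully open they stand 13 mm farther back than shut.
Start: joints at [52.981, 21.807, 74.336, -0, 83.858, -12.336], TCP at [0.23, 0.5, 0.231] pointing down, gripper open.
Joint ranges: [-178.18, 178.18], [-50.72, 133.34], [12.68, 142.11], [-81.47, 261.47], [9.98, 163.14], [-165.26, 165.26]. Speed limits (degrees/s): [136.94, 136.94, 180, 180, 180, 180].

### API

Orientations are given as a 3x3 rotation matrix whose columns are the frame's x, y, z axes.
In Python, from rig import env, viewer gives the robot as it stands.
- The arm moves only by the tool drive_tool, never from a script. Its argument "series" is a list of rows, each a list of 3 entries, a list of its own where there are three numbers: the shift along the tool's x, y, z in m, then the turn about the tool's z in degrees, then the finger opening in m, from 0 to 0.0854. A call has 1 to 20 rows; each row is the pose to reach, as a shift and turn from the pose commanded when the call began, along the tool's axes at that moment; what a row does not reach only later rows make up. A row lasts 1/10 s, in which the tool goes at most 50 mm and 8.59 degrees, less where a joint would pass 70% of its speed; a pose out of reach is approached as far as the arm can. A call with a gripper value outside its range is refused whole. The fingers move at their own pace and stop on an object; "newtons" is the grip in N (left out, the last holds). Time passes only in rows, so rows that repeat a pose let the fingers close. It gives the time, the measured TCP pose, the force, the opening and the grip force at its end, in the units of the state.
- env.observe(): the state, without advancing time (a new reading comes with each control period).
- viewer.get_image(name): name is "scene" or "top" or "wrist"; returns a dict with "img" (480x640x3 uint8, red, green, blue), "depth" (480x640 float32, m along the optical axis (not along the pixel's ray), 0 where there is no reading), "camera_matrix" (3x3 intrinsics, pixels), "distortion" ([k1, k2, p1, p2, k3] as OpenCV has them; the pictures are not rectified), "rvec" (rotation vector, rad) and "tvec" (3), from world to camera coordinates, as OpenCV has them. Camera axes: x right, y down, z forward; pixel columns grow to the right and rows downward; lengths in m; the calibration is good to about 2 mm. A picture is of the moment at which its call begins.
- env.close_job(): hands the job in; it is judged then, once.
The state is a dict: "time_s": time; "q": joint angles; "qvel": joint speeds; "joint_efforts": joint torques, N m; "position": TCP position; "tool_rot": TCP orientation; "ft_force": force on the tool from outside, world axes, zero at the start; "wrist_torque": the same for the moment, N m; "grip_width": finger opening in m; "gripper_force": force on a finger pad.
Only numpy, scipy, OpenCV 4.12 (cv2) and the standard library are available. Lean on these libraries where they do the work, as an engineer would, in place of code of your own. Each camera call takes 0.05 s, during which the arm holds its last target. There are 200 camera calls.

## Working session

There is one attempt and no reset: what is moved stays moved. The work goes in short steps, Python scripts to look and compute and a tool call to move; the robot and the scene stay as the last step left them, time stands still between calls to the robot, and variables do not carry over. Pictures are saved under pics/ and viewed, at most 14 in all, crops included, and the job is handed in when it is done.

Besides the shell and the picture viewer there is one more tool, called after "Call:" as a command line: name --argument value ..., lists and objects as JSON in quotes. drive_tool: Moves the arm, as the interface text tells. Its arguments: {"type":"object","properties":{"series":{"type":"array"},"newtons":{"type":"number"}},"required":["series"]}

```bash
ls; mkdir -p pics; cat > h.py <<'E'
import numpy as np, cv2
from rig import env, viewer
def grab(n):
    d=viewer.get_image(n); d['R']=cv2.Rodrigues(np.array(d['rvec'],float))[0]; d['t']=np.array(d['tvec'],float).ravel(); return d
def save(d,f,crop=None,s=1):
    im=d['img'][:,:,::-1]
    if crop: x0,y0,x1,y1=crop; im=im[y0:y1,x0:x1]
    cv2.imwrite('pics/'+f,cv2.resize(im,None,fx=s,fy=s,interpolation=cv2.INTER_CUBIC))
def ray(d,uv):
    n=cv2.undistortPoints(np.array(uv,float).reshape(-1,1,2),np.array(d['camera_matrix']),np.array(d['distortion'])).reshape(-1,2)
    return np.c_[n,np.ones(len(n))]
def atz(d,uv,z):
    r=ray(d,uv)@d['R']; c=-d['R'].T@d['t']; return c+r*((z-c[2])/r[:,2])[:,None]
def cloud(d):
    v,u=np.mgrid[:480,:640]; r=ray(d,np.c_[u.ravel(),v.ravel()]); p=r*d['depth'].reshape(-1,1)
    w=(p-d['t'])@d['R']; w[d['depth'].ravel()==0]=np.nan; return w.reshape(480,640,3)
E
python3 - <<'E'
from h import *
for n in ('top','scene'):
    d=grab(n); save(d,n+'0.png'); np.savez(n+'0.npz',**d); print(n,-d['R'].T@d['t'])
print(env.observe(),env.pinch_z)
E
```

```text
pics
top [0.3045238  0.0234589  1.22434248]
scene [0.91718123 0.69964434 0.81087532]
{'time_s': 0.1, 'q': array([ 5.29811284e+01,  2.18375046e+01,  7.43794190e+01,  1.43682224e-04,
        8.38584963e+01, -1.23356022e+01]), 'qvel': array([-0.03769127, -0.07541685, -0.22800703, -0.02426033,  0.08131961,
        0.08508206]), 'joint_efforts': array([ 4.60416850e-03, -4.49214292e+01, -2.31656277e+01, -8.79709523e-05,
        3.70666443e-03, -1.30505688e-05]), 'position': array([0.22951821, 0.49953081, 0.23077585]), 'tool_rot': array([[-9.08629932e-01,  4.17601503e-01, -7.94520818e-04],
       [ 4.17602162e-01,  9.08629370e-01, -1.04950129e-03],
       [ 2.83651635e-04, -1.28540190e-03, -9.99999134e-01]]), 'ft_force': array([-0.77785265, -0.3686347 , -0.74943709]), 'wrist_torque': array([-0.01692342,  0.01751894,  0.00949231]), 'gripper_force': 0.0, 'grip_width': 0.08538574360591607} 0.0187
```

View pics/top0.png

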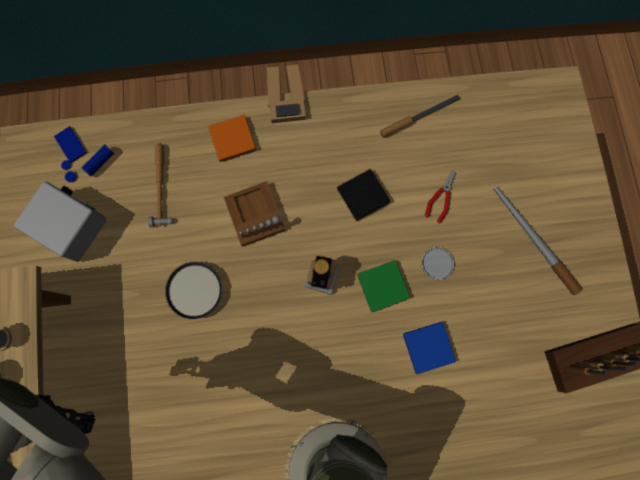

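View pics/scene0.png

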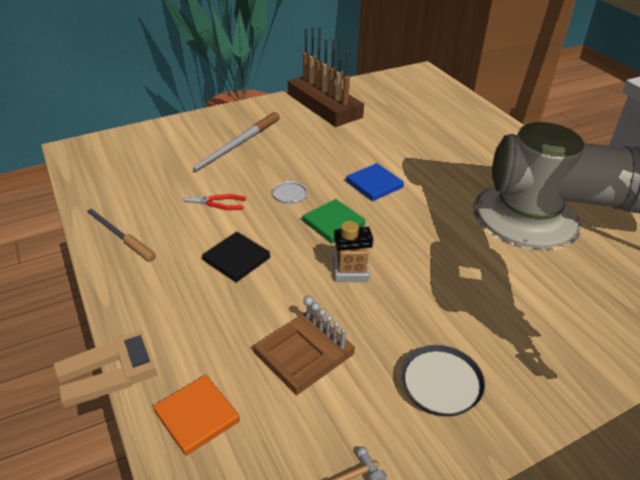

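The top view shows the pile at (321,272), tin (438,263), dish (194,290), punch stand (255,213), hammer (160,190) and pliers (441,197). There are four possible pads: black (363,195), orange (232,138), green (385,286) and blue (431,348). Only the black one fits "flat black square", so I'll confirm it in a crop.

```bash
python3 - <<'E'
from h import *
D={n:dict(np.load(n+'0.npz')) for n in ('top','scene')}
d=D['top']; save(d,'crop1.png',(150,160,470,330),2.5)
w=cloud(d)
def reg(name,box,z0,z1,cond=None):
    x0,y0,x1,y1=box; p=w[y0:y1,x0:x1].reshape(-1,3); im=d['img'][y0:y1,x0:x1].reshape(-1,3).astype(int)
    m=(p[:,2]>z0)&(p[:,2]<z1)
    if cond: m&=cond(im)
    q=p[m]; r=cv2.minAreaRect(q[:,:2].astype(np.float32)*1000)
    print(name,m.sum(),'med',q.mean(0).round(4),'rect',np.round(r[0],1),np.round(r[1],1),round(r[2],1),'z',np.percentile(q[:,2],[5,50,95]).round(4))
reg('wax',(295,245,345,300),.113,.14)
reg('char',(295,245,345,300),.092,.107)
reg('dap',(295,245,345,300),.06,.08)
reg('steel',(295,245,345,300),.012,.03)
reg('pile',(295,245,345,300),.012,.14)
reg('pad',(330,160,395,225),.012,.03)
reg('tin',(410,235,465,290),.003,.015)
reg('dishrim',(155,255,235,325),.008,.035)
reg('tile',(155,255,235,325),.008,.035,lambda c:c.min(1)>110)
reg('stand',(215,170,295,250),.015,.03)
reg('punch',(215,170,295,250),.05,.09)
reg('hammer',(140,135,185,235),.006,.04)
reg('pliers',(420,165,462,230),.006,.03)
reg('green',(350,250,420,315),.008,.03)
print(w[300:310:3,100].round(4))
E
```

```text
wax 159 med [ 0.4627 -0.0139  0.1203] rect [463. -14.] [30.2 30.1] 53.9 z [0.1162 0.1203 0.124 ]
char 314 med [ 0.4492 -0.0126  0.1006] rect [454.9 -13.2] [36.5 68.2] 72.9 z [0.0965 0.1008 0.1047]
dap 155 med [ 0.4531 -0.0149  0.0741] rect [451.6 -12.5] [54.5 59.4] 66.6 z [0.0692 0.0746 0.0781]
steel 190 med [ 0.4392 -0.0216  0.0203] rect [453.6 -15.9] [67.8 65.9] 65.1 z [0.0157 0.0205 0.0245]
pile 858 med [ 0.4499 -0.0151  0.0808] rect [453.6 -15.9] [67.8 70.5] 65.1 z [0.0186 0.0983 0.1218]
pad 1552 med [ 0.6466 -0.1446  0.02  ] rect [ 648.4 -145.4] [100.9 102.6] 22.5 z [0.0156 0.0201 0.024 ]
tin 765 med [ 0.4557 -0.3071  0.0051] rect [ 458.1 -307. ] [137.5 138. ] 81.6 z [0.0031 0.0044 0.0102]
dishrim 2602 med [0.4581 0.2948 0.0172] rect [469.1 300.8] [163.4 152.6] 3.5 z [0.0121 0.017  0.0237]
tile 1858 med [0.456  0.2935 0.0168] rect [456.5 293.8] [119.4 114.7] 83.4 z [0.0129 0.0168 0.0207]
stand 1597 med [0.6262 0.1317 0.0218] rect [630.5 130.4] [134.4 116.4] 14.4 z [0.0164 0.022  0.026 ]
punch 150 med [0.5861 0.1059 0.0698] rect [583.2 116.5] [15.1 98.9] 15.9 z [0.0569 0.0708 0.0754]
hammer 702 med [0.7291 0.3629 0.0181] rect [743.7 360.4] [106.6 248.3] 89.3 z [0.007  0.0185 0.0254]
pliers 459 med [ 0.6182 -0.3443  0.0109] rect [ 618.2 -344.9] [ 95.3 169.5] 77.4 z [0.0066 0.0108 0.015 ]
green 1727 med [ 0.4148 -0.1611  0.0205] rect [ 410.1 -156.8] [135.5 151.4] 49.4 z [0.0164 0.0207 0.0246]
[[ 4.608e-01  5.323e-01 -6.000e-04]
 [ 4.533e-01  5.322e-01  3.000e-04]
 [ 4.454e-01  5.307e-01  4.700e-03]
 [ 4.381e-01  5.311e-01  4.400e-03]]
```

View pics/crop1.png

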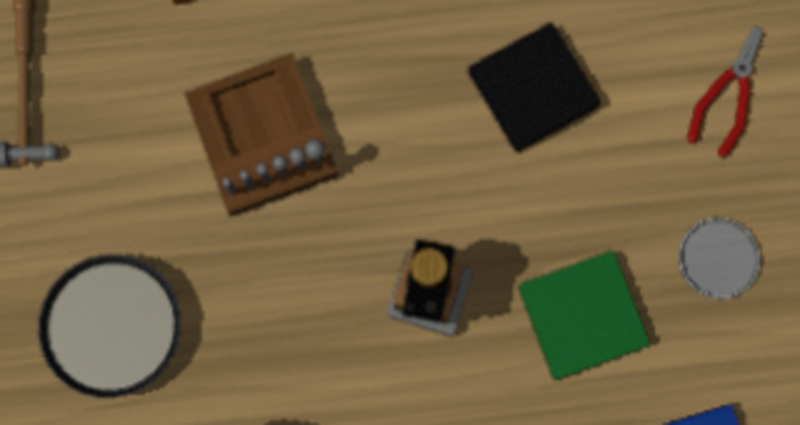

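The crop confirms it: the plain black square at (535,88) in the crop is the rubber pad, and green and blue are look-alikes. The measured heights and sizes match the description (wax top 120, charcoal 100, dapping 74, pad 101x102 at 20). Next I'll go above the pile.

```bash
cat >> h.py <<'E'
def go(x,y,z,ya=None):
    "shift/turn to bring TCP to world x,y,z with tool y at world angle ya (mod 180)"
    o=env.observe(); R=o['tool_rot']; s=R.T@(np.array([x,y,z])-o['position']); a=np.degrees(np.arctan2(R[1,1],R[0,1]))
    t=None if ya is None else (a-ya+90)%180-90
    print('time',round(o['time_s'],1),'pos',o['position'].round(4),'ya',round(a,1),'q6',round(o['q'][5],1),'-> shift',s.round(4),'turn',None if t is None else round(t,1))
def fit(p,name='',inner=None):
    r=cv2.minAreaRect(p[:,:2].astype(np.float32)*1000); print(name,len(p),'mean',p.mean(0).round(4),'rect',np.round(r[0],1),np.round(r[1],1),round(r[2],1)); return r
E
python3 - <<'E'
from h import *
go(.40,-.014,.28,72.9)
d=dict(np.load('top0.npz')); im=d['img'].astype(int); w=cloud(d)
# tin: grey circle edge
g=cv2.cvtColor(d['img'],cv2.COLOR_RGB2HSV)
m=((g[...,1]<50)&(g[...,2]>70)).astype(np.uint8); m[:, :405]=0;m[:,475:]=0;m[:235]=0;m[295:]=0
c=max(cv2.findContours(m,0,1)[0],key=cv2.contourArea); e=cv2.fitEllipse(c); print(e, atz(d,[e[0]],.006), )
E
```

```text
time 0.1 pos [0.2295 0.4995 0.2308] ya 65.3 q6 -12.3 -> shift [-0.3693 -0.3955 -0.0488] turn -7.6
((437.3888854980469, 262.7441711425781), (30.828109741210938, 32.311424255371094), 133.40496826171875) [[ 0.4549514  -0.30605889  0.006     ]]
```

Call:
drive_tool --series '[[[-0.369,-0.396,-0.049],-7.6,0.085],[[-0.369,-0.396,-0.049],-7.6,0.085],[[-0.369,-0.396,-0.049],-7.6,0.085],[[-0.369,-0.396,-0.049],-7.6,0.085],[[-0.369,-0.396,-0.049],-7.6,0.085],[[-0.369,-0.396,-0.049],-7.6,0.085],[[-0.369,-0.396,-0.049],-7.6,0.085],[[-0.369,-0.396,-0.049],-7.6,0.085],[[-0.369,-0.396,-0.049],-7.6,0.085],[[-0.369,-0.396,-0.049],-7.6,0.085],[[-0.369,-0.396,-0.049],-7.6,0.085],[[-0.369,-0.396,-0.049],-7.6,0.085],[[-0.369,-0.396,-0.049],-7.6,0.085],[[-0.369,-0.396,-0.049],-7.6,0.085],[[-0.369,-0.396,-0.049],-7.6,0.085]]'

```text
time_s: 1.6
position: [0.3992, -0.0131, 0.2803]
tool_rot: [[-0.956, 0.292, -0.0], [0.292, 0.956, 0.0], [0.0, 0.0, -1.0]]
ft_force: [-0.2, 0.3, -0.2]
grip_width: 0.085
gripper_force: 0.0
```

```bash
python3 - <<'E'
from h import *
d=grab('wrist'); save(d,'w1.png'); np.savez('w1.npz',**d); print('cam',-d['R'].T@d['t'],d['R'][2]); go(.463,-.014,.13,72.9)
w=cloud(d)
for n,a,b in(('wax',.114,.13),('char',.095,.106),('dap',.069,.079)):
    m=(w[...,2]>a)&(w[...,2]<b)&(abs(w[...,0]-.45)<.06)&(abs(w[...,1]+.015)<.06); fit(w[m],n)
E
```

```text
cam [0.31903744 0.0105456  0.42225419] [ 0.31033764 -0.09486749 -0.94588092]
time 1.6 pos [ 0.3993 -0.0131  0.2803] ya 73.0 q6 -92.0 -> shift [-0.0612  0.0178  0.1503] turn 0.1
wax 1181 mean [ 0.4637 -0.0171  0.1193] rect [464.6 -17.1] [31.1 31.2] 55.8
char 2068 mean [ 0.4432 -0.0138  0.0996] rect [456.1 -16. ] [35.7 70.3] 72.8
dap 942 mean [ 0.4503 -0.0195  0.0736] rect [451.3 -15. ] [54.1 63. ] 67.0
```

View pics/w1.png

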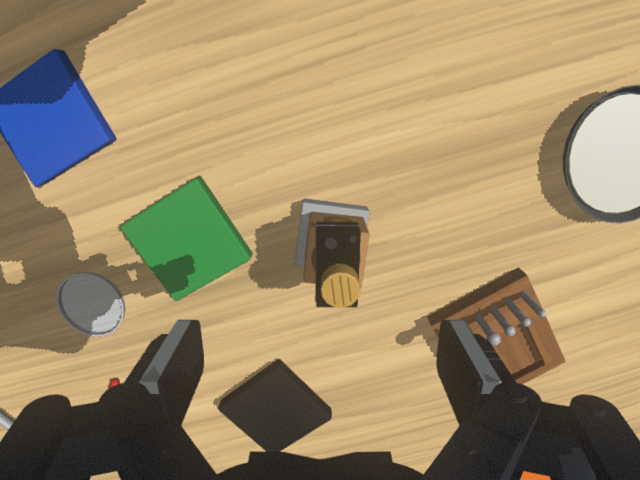

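The view shows the wax at (340,287) on the charcoal, fingers clear on both sides, and the tin at (90,303) on the left. I'll grasp the wax at TCP z≈0.102, just above the charcoal.

Call:
drive_tool --series '[[[-0.03,0.008,0.05],0,0.06],[[-0.063,0.016,0.1],0,0.06],[[-0.063,0.016,0.13],0,0.06],[[-0.063,0.016,0.15],0,0.06],[[-0.063,0.016,0.165],0,0.06],[[-0.063,0.016,0.178],0,0.06],[[-0.063,0.016,0.178],0,0.06],[[-0.063,0.016,0.178],0,0.06],[[-0.063,0.016,0.178],0,0.045],[[-0.063,0.016,0.178],0,0.04],[[-0.063,0.016,0.178],0,0.036],[[-0.063,0.016,0.178],0,0.032],[[-0.063,0.016,0.178],0,0.028],[[-0.063,0.016,0.178],0,0.024],[[-0.063,0.016,0.178],0,0.02],[[-0.063,0.016,0.178],0,0.02],[[-0.063,0.016,0.178],0,0.02]]' --newtons 25

```text
time_s: 3.35
position: [0.4646, -0.0174, 0.1027]
tool_rot: [[-0.956, 0.294, 0.001], [0.294, 0.956, -0.0], [-0.001, 0.0, -1.0]]
ft_force: [-0.6, 0.9, 5.2]
grip_width: 0.0307
gripper_force: 24.8
```

```bash
python3 - <<'E'
from h import *
go(.455,-.306,.16); d=grab('wrist'); save(d,'w2.png'); print(env.observe()['ft_force'])
E
```

```text
time 3.4 pos [ 0.4646 -0.0174  0.1027] ya 72.9 q6 -89.7 -> shift [-0.0756 -0.2786 -0.0572] turn None
[-1.00724895 -0.32798827  5.79865599]
```

View pics/w2.png

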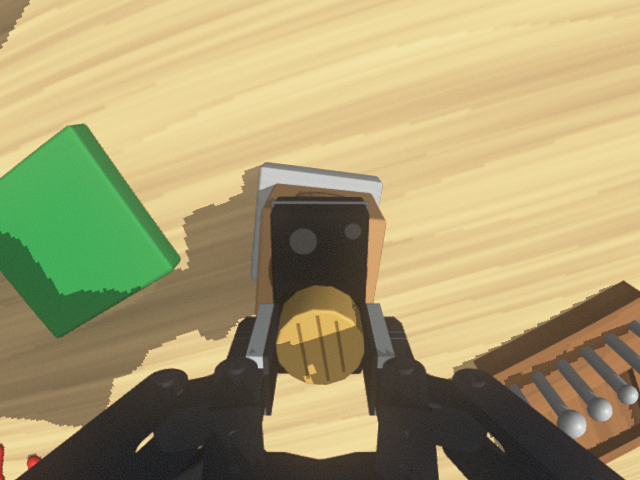

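The cake sits squarely between the pads at (320,335). The 5.8 N upward force means the fingertips just rest on the charcoal. I'll lift and carry it to the tin.

Call:
drive_tool --series '[[[0,0,-0.005],0,0.02],[[0,0,-0.015],0,0.02],[[0,0,-0.03],0,0.02],[[-0.003,-0.01,-0.045],0,0.02],[[-0.009,-0.033,-0.055],0,0.02],[[-0.016,-0.06,-0.058],0,0.02],[[-0.024,-0.09,-0.058],0,0.02],[[-0.033,-0.12,-0.058],0,0.02],[[-0.041,-0.15,-0.058],0,0.02],[[-0.049,-0.18,-0.05],0,0.02],[[-0.057,-0.21,-0.04],0,0.02],[[-0.065,-0.24,-0.03],0,0.02],[[-0.071,-0.262,-0.02],0,0.02],[[-0.074,-0.274,-0.01],0,0.02],[[-0.076,-0.279,0],0,0.02],[[-0.076,-0.279,0.015],0,0.02],[[-0.076,-0.279,0.03],0,0.02],[[-0.076,-0.279,0.03],0,0.02]]'

```text
time_s: 5.2
position: [0.4547, -0.3048, 0.0707]
tool_rot: [[-0.956, 0.293, -0.003], [0.293, 0.956, 0.003], [0.003, 0.002, -1.0]]
ft_force: [0.2, 0.0, -0.1]
grip_width: 0.0307
gripper_force: 24.9
```

```bash
python3 - <<'E'
from h import *
go(.455,-.306,.006); d=grab('wrist'); save(d,'w3.png'); print(env.observe()['ft_force'],env.observe()['grip_width'])
d=grab('top'); np.savez('top1.npz',**d); save(d,'top1.png')
w=cloud(d)
for n,a,b in(('char',.095,.106),('dap',.069,.079)):
    m=(w[...,2]>a)&(w[...,2]<b)&(abs(w[...,0]-.45)<.06)&(abs(w[...,1]+.015)<.06); fit(w[m],n)
E
```

```text
time 5.2 pos [ 0.4547 -0.3048  0.0707] ya 73.0 q6 -119.2 -> shift [-0.0009 -0.0012  0.0647] turn None
[0.46521921 0.19752182 0.17278931] 0.03067108354367632
char 0 mean [nan nan nan] rect [0. 0.] [0. 0.] 0.0
dap 0 mean [nan nan nan] rect [0. 0.] [0. 0.] 0.0h.py:23: RuntimeWarning: Mean of empty slice.
  r=cv2.minAreaRect(p[:,:2].astype(np.float32)*1000); print(name,len(p),'mean',p.mean(0).round(4),'rect',np.round(r[0],1),np.round(r[1],1),round(r[2],1)); return r
  ret = um.true_divide(
```

View pics/w3.png

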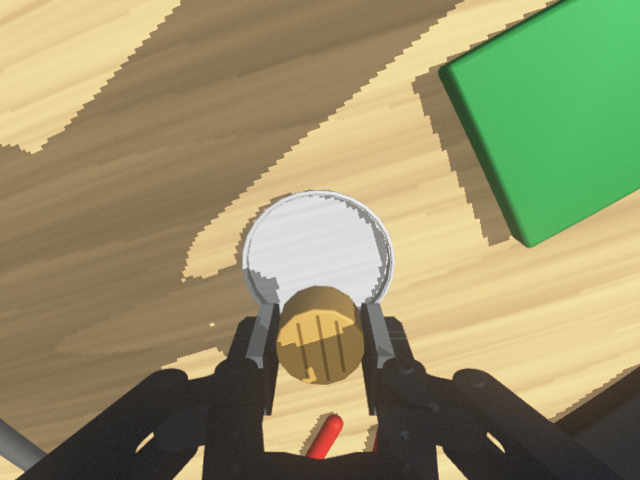

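The wax hangs over the near edge of the tin, seen obliquely, and the pliers' handle at (325,440) is well ahead. I'll check the tin centre from the rim pixels.

```bash
python3 - <<'E'
from h import *
d=grab('wrist'); P=atz(d,[(243,258),(393,258),(318,190),(262,215),(373,213)],.008)[:,:2]
A=np.c_[2*P,np.ones(len(P))]; s=np.linalg.lstsq(A,(P**2).sum(1),rcond=None)[0]; print(s[:2],np.sqrt(s[2]+s[:2]@s[:2]))
E
```

```text
[ 0.45673831 -0.3079806 ] 0.039757859511483716
```

Call:
drive_tool --series '[[[-0.002,-0.002,0.012],0,0.02],[[-0.002,-0.002,0.027],0,0.02],[[-0.002,-0.002,0.042],0,0.02],[[-0.002,-0.002,0.052],0,0.02],[[-0.002,-0.002,0.058],0,0.02],[[-0.002,-0.002,0.061],0,0.02],[[-0.002,-0.002,0.063],0,0.02],[[-0.002,-0.002,0.065],0,0.02],[[-0.002,-0.002,0.066],0,0.02],[[-0.002,-0.002,0.066],0,0.02]]'

```text
time_s: 6.35
position: [0.4566, -0.309, 0.0065]
tool_rot: [[-0.956, 0.294, 0.0], [0.294, 0.956, -0.0], [-0.0, -0.0, -1.0]]
ft_force: [0.4, 0.5, 0.3]
grip_width: 0.0306
gripper_force: 24.9
```

Call:
drive_tool --series '[[[0,0,0.0],0,0.02],[[0,0,0.001],0,0.02],[[0,0,0.001],0,0.02]]'

```text
time_s: 6.65
position: [0.4565, -0.3089, 0.0053]
tool_rot: [[-0.956, 0.294, -0.0], [0.294, 0.956, 0.0], [0.0, 0.0, -1.0]]
ft_force: [0.5, 0.1, -0.7]
grip_width: 0.0311
gripper_force: 24.9
```

Call:
drive_tool --series '[[[0,0,0.001],0,0.02],[[0,0,0.002],0,0.02],[[0,0,0.002],0,0.02]]'

```text
time_s: 6.95
position: [0.4566, -0.309, 0.0042]
tool_rot: [[-0.956, 0.294, 0.0], [0.294, 0.956, -0.001], [-0.001, -0.0, -1.0]]
ft_force: [-1.6, 1.5, 9.9]
grip_width: 0.0308
gripper_force: 25.9
```

Contact. I'll release with a small opening and rise.

Call:
drive_tool --series '[[[0,0,-0.001],0,0.034],[[0,0,-0.001],0,0.037],[[0,0,-0.001],0,0.04],[[0,0,-0.001],0,0.04],[[0,0,-0.001],0,0.04],[[0,0,-0.006],0,0.04],[[0,0,-0.015],0,0.04],[[0,0,-0.03],0,0.05],[[0,0,-0.06],0,0.06],[[0,0,-0.1],0,0.06],[[0,0,-0.15],0,0.06],[[0,0,-0.19],0,0.06],[[0,0,-0.19],0,0.06]]'

```text
time_s: 8.25
position: [0.458, -0.3102, 0.1998]
tool_rot: [[-0.956, 0.294, 0.008], [0.293, 0.956, -0.009], [-0.01, -0.006, -1.0]]
ft_force: [-0.0, -0.0, -0.6]
grip_width: 0.0601
gripper_force: 0.0
```

```bash
python3 - <<'E'
from h import *
d=grab('wrist'); save(d,'w4.png',(160,120,480,360),1); w=cloud(d)
m=(w[...,2]>.016)&(w[...,2]<.03)&(abs(w[...,0]-.456)<.03)&(abs(w[...,1]+.308)<.03); fit(w[m],'wax')
go(.40,-.010,.28,72.9)
E
```

```text
wax 1252 mean [ 0.4561 -0.31    0.0209] rect [ 456.4 -310.1] [31.1 31.3] 80.8
time 8.3 pos [ 0.4571 -0.3094  0.1966] ya 72.9 q6 -119.3 -> shift [ 0.142   0.2692 -0.0851] turn 0.0
```

View pics/w4.png

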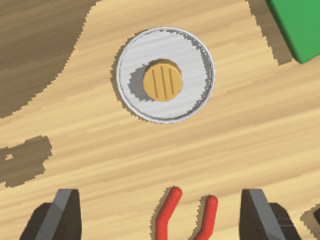

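The wax lies flat in the tin at (163,80) of the crop, about 3 mm from the centre, top at z 21 mm. Back to the pile for the charcoal.

Call:
drive_tool --series '[[[0.02,0.04,-0.085],0,0.06],[[0.142,0.269,-0.085],0,0.06],[[0.142,0.269,-0.085],0,0.06],[[0.142,0.269,-0.085],0,0.06],[[0.142,0.269,-0.085],0,0.06],[[0.142,0.269,-0.085],0,0.06],[[0.142,0.269,-0.085],0,0.06],[[0.142,0.269,-0.085],0,0.06],[[0.142,0.269,-0.085],0,0.06],[[0.142,0.269,-0.085],0,0.06],[[0.142,0.269,-0.085],0,0.06],[[0.142,0.269,-0.085],0,0.06],[[0.142,0.269,-0.085],0,0.06],[[0.142,0.269,-0.085],0,0.06]]'

```text
time_s: 9.7
position: [0.3998, -0.0103, 0.2782]
tool_rot: [[-0.956, 0.294, -0.0], [0.294, 0.956, 0.0], [0.0, -0.0, -1.0]]
ft_force: [-0.0, 0.4, 0.5]
grip_width: 0.0599
gripper_force: 0.0
```

```bash
python3 - <<'E'
from h import *
d=grab('wrist'); w=cloud(d)
for n,a,b in(('char',.095,.106),('dap',.069,.079),('steel',.016,.025)):
    m=(w[...,2]>a)&(w[...,2]<b)&(abs(w[...,0]-.45)<.06)&(abs(w[...,1]+.015)<.06); fit(w[m],n)
go(.4555,-.015,.0785,72.9); go(.4565,.2938,.2)
E
```

```text
char 3378 mean [ 0.454  -0.0157  0.0995] rect [455.8 -15.8] [35.5 70.2] 72.6
dap 968 mean [ 0.4508 -0.019   0.0736] rect [451.2 -15. ] [54.  62.8] 67.0
steel 1137 mean [ 0.4358 -0.0245  0.0195] rect [454.6 -19.1] [68.2 68.1] 65.8
time 9.8 pos [ 0.3998 -0.0102  0.2782] ya 72.9 q6 -91.4 -> shift [-0.0547  0.0118  0.1997] turn -0.0
time 9.8 pos [ 0.3998 -0.0102  0.2782] ya 72.9 q6 -91.4 -> shift [0.0352 0.3073 0.0783] turn None
```

Call:
drive_tool --series '[[[-0.03,0.006,0.05],0,0.06],[[-0.055,0.012,0.1],0,0.06],[[-0.055,0.012,0.14],0,0.06],[[-0.055,0.012,0.165],0,0.06],[[-0.055,0.012,0.185],0,0.06],[[-0.055,0.012,0.195],0,0.055],[[-0.055,0.012,0.1985],0,0.05],[[-0.055,0.012,0.1985],0,0.047],[[-0.055,0.012,0.1985],0,0.044],[[-0.055,0.012,0.1985],0,0.041],[[-0.055,0.012,0.1985],0,0.038],[[-0.055,0.012,0.1985],0,0.035],[[-0.055,0.012,0.1985],0,0.032],[[-0.055,0.012,0.1985],0,0.028],[[-0.055,0.012,0.1985],0,0.025],[[-0.055,0.012,0.1985],0,0.025]]' --newtons 30

```text
time_s: 11.35
position: [0.4562, -0.0148, 0.0805]
tool_rot: [[-0.956, 0.294, 0.001], [0.294, 0.956, -0.0], [-0.001, 0.0, -1.0]]
ft_force: [-1.0, 0.9, 6.4]
grip_width: 0.0348
gripper_force: 29.4
```

```bash
python3 - <<'E'
from h import *
go(.4565,.2938,.1)
E
```

```text
time 11.3 pos [ 0.4562 -0.0148  0.0805] ya 72.9 q6 -89.7 -> shift [ 0.0903  0.2951 -0.0196] turn None
```

Call:
drive_tool --series '[[[0,0,-0.005],0,0.025],[[0,0,-0.015],0,0.025],[[0,0,-0.03],0,0.025],[[0.003,0.01,-0.045],0,0.025],[[0.01,0.032,-0.055],0,0.025],[[0.019,0.06,-0.055],0,0.025],[[0.028,0.09,-0.055],0,0.025],[[0.037,0.12,-0.055],0,0.025],[[0.046,0.15,-0.055],0,0.025],[[0.055,0.18,-0.05],0,0.025],[[0.064,0.21,-0.04],0,0.025],[[0.073,0.24,-0.03],0,0.025],[[0.081,0.265,-0.02],0,0.025],[[0.087,0.285,-0.01],0,0.025],[[0.09,0.295,0],0,0.025],[[0.09,0.295,0.01],0,0.025],[[0.09,0.295,0.01],0,0.025]]'

```text
time_s: 13.05
position: [0.4559, 0.2928, 0.0687]
tool_rot: [[-0.956, 0.294, -0.002], [0.294, 0.956, -0.001], [0.002, -0.002, -1.0]]
ft_force: [0.5, 0.1, -1.1]
grip_width: 0.0355
gripper_force: 30.5
```

```bash
python3 - <<'E'
from h import *
d=grab('wrist'); save(d,'w5.png'); np.savez('w5.npz',**d)
go(.4565,.2938,.024); print(env.observe()['grip_width'])
E
```

```text
time 13.1 pos [0.4564 0.2927 0.0695] ya 72.9 q6 -52.7 -> shift [0.0002 0.0011 0.0455] turn None
0.035717396706318925
```

View pics/w5.png

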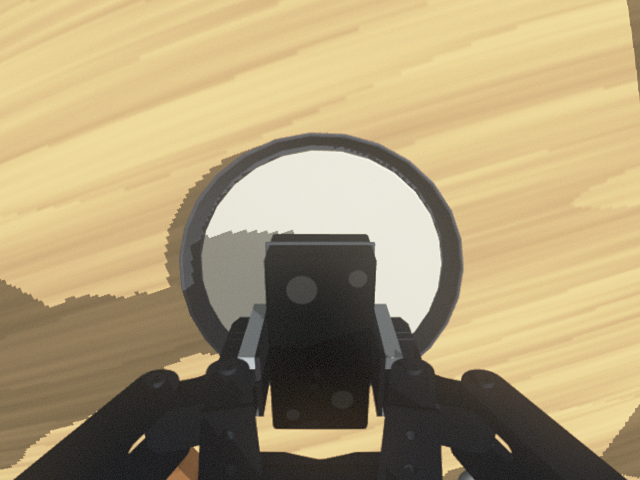

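The charcoal hangs level at (320,330) and centred left to right over the dish (rim from 182 to 462). Lowering it now.

Call:
drive_tool --series '[[[0,0.001,0.01],0,0.025],[[0,0.001,0.022],0,0.025],[[0,0.001,0.032],0,0.025],[[0,0.001,0.038],0,0.025],[[0,0.001,0.041],0,0.025],[[0,0.001,0.043],0,0.025],[[0,0.001,0.044],0,0.025],[[0,0.001,0.045],0,0.025],[[0,0.001,0.045],0,0.025],[[0,0.001,0.045],0,0.025]]'

```text
time_s: 14.1
position: [0.4569, 0.2947, 0.025]
tool_rot: [[-0.956, 0.294, 0.0], [0.294, 0.956, 0.0], [-0.0, 0.0, -1.0]]
ft_force: [-0.5, -0.7, -1.4]
grip_width: 0.0353
gripper_force: 30.5
```

Call:
drive_tool --series '[[[0,0,0.001],0,0.025],[[0,0,0.002],0,0.025],[[0,0,0.002],0,0.025]]'

```text
time_s: 14.4
position: [0.4567, 0.2946, 0.0227]
tool_rot: [[-0.956, 0.294, -0.0], [0.294, 0.956, -0.0], [0.0, -0.0, -1.0]]
ft_force: [0.3, -0.3, -0.1]
grip_width: 0.0351
gripper_force: 30.5
```

Call:
drive_tool --series '[[[0,0,0.001],0,0.025],[[0,0,0.0015],0,0.025],[[0,0,0.0015],0,0.025]]'

```text
time_s: 14.7
position: [0.4569, 0.2946, 0.0225]
tool_rot: [[-0.956, 0.294, 0.001], [0.294, 0.956, 0.0], [-0.001, 0.0, -1.0]]
ft_force: [-3.1, -0.9, 12.8]
grip_width: 0.0352
gripper_force: 32.1
```

Contact. Release, rise, and return to the pile.

Call:
drive_tool --series '[[[0,0,-0.001],0,0.038],[[0,0,-0.001],0,0.042],[[0,0,-0.001],0,0.045],[[0,0,-0.001],0,0.047],[[0,0,-0.001],0,0.047],[[0,0,-0.008],0,0.047],[[0,0,-0.02],0,0.047],[[0,0,-0.05],0,0.07],[[0,0,-0.1],0,0.07],[[0,0,-0.15],0,0.07],[[0,0,-0.2],0,0.07],[[0,0,-0.23],0,0.07],[[0,0,-0.23],0,0.07],[[0,0,-0.23],0,0.07]]'

```text
time_s: 16.1
position: [0.4565, 0.2945, 0.2521]
tool_rot: [[-0.956, 0.294, 0.001], [0.294, 0.956, 0.0], [-0.001, 0.001, -1.0]]
ft_force: [-0.7, 0.1, -0.6]
grip_width: 0.0701
gripper_force: 0.0
```

```bash
python3 - <<'E'
from h import *
d=grab('wrist'); w=cloud(d)
m=(w[...,2]>.034)&(w[...,2]<.05)&(abs(w[...,0]-.456)<.06)&(abs(w[...,1]-.294)<.06); fit(w[m],'char')
g=d['img'].min(2); m=(w[...,2]>.01)&(w[...,2]<.03)&(abs(w[...,0]-.456)<.08)&(abs(w[...,1]-.294)<.08); r=fit(w[m],'dish')
go(.39,-.01,.26,67)
E
```

```text
char 3336 mean [0.4553 0.294  0.0414] rect [456.4 293.7] [36.  69.9] 72.7
dish 14677 mean [0.4557 0.2921 0.0163] rect [457.7 292. ] [138.4 138.3] 73.1
time 16.1 pos [0.4563 0.2944 0.2509] ya 72.9 q6 -52.6 -> shift [-0.0261 -0.3105 -0.0089] turn 5.9
```

The charcoal is 2 mm off centre, top at 41.4 mm (42 expected), which is good.

Call:
drive_tool --series '[[[-0.026,-0.31,-0.009],5.9,0.08],[[-0.026,-0.31,-0.009],5.9,0.08],[[-0.026,-0.31,-0.009],5.9,0.08],[[-0.026,-0.31,-0.009],5.9,0.08],[[-0.026,-0.31,-0.009],5.9,0.08],[[-0.026,-0.31,-0.009],5.9,0.08],[[-0.026,-0.31,-0.009],5.9,0.08],[[-0.026,-0.31,-0.009],5.9,0.08],[[-0.026,-0.31,-0.009],5.9,0.08],[[-0.026,-0.31,-0.009],5.9,0.08],[[-0.026,-0.31,-0.009],5.9,0.08],[[-0.026,-0.31,-0.009],5.9,0.08]]'

```text
time_s: 17.35
position: [0.3907, -0.0085, 0.2602]
tool_rot: [[-0.921, 0.389, -0.0], [0.389, 0.921, 0.0], [0.0, 0.0, -1.0]]
ft_force: [-0.5, 0.6, -0.9]
grip_width: 0.0798
gripper_force: 0.0
```

```bash
python3 - <<'E'
from h import *
d=grab('wrist'); w=cloud(d)
for n,a,b in(('dap',.069,.079),('steel',.016,.025)):
    m=(w[...,2]>a)&(w[...,2]<b)&(abs(w[...,0]-.45)<.06)&(abs(w[...,1]+.015)<.06); r=fit(w[m],n)
    if n=='dap': go(r[0][0]/1000,r[0][1]/1000,.042,67)
E
```

```text
dap 3712 mean [ 0.4539 -0.0164  0.0737] rect [455.4 -16.7] [54.1 54.2] 67.0
time 17.4 pos [ 0.3907 -0.0087  0.2603] ya 67.1 q6 -85.9 -> shift [-0.0627  0.0178  0.2182] turn 0.1
steel 1188 mean [ 0.4351 -0.023   0.0195] rect [454.3 -19. ] [68.2 67.3] 65.5
```

Call:
drive_tool --series '[[[-0.03,0.008,0.05],0,0.08],[[-0.063,0.018,0.1],0,0.08],[[-0.063,0.018,0.14],0,0.08],[[-0.063,0.018,0.17],0,0.08],[[-0.063,0.018,0.19],0,0.08],[[-0.063,0.018,0.21],0,0.08],[[-0.063,0.018,0.222],0,0.08],[[-0.063,0.018,0.224],0,0.075],[[-0.063,0.018,0.224],0,0.07],[[-0.063,0.018,0.224],0,0.066],[[-0.063,0.018,0.224],0,0.062],[[-0.063,0.018,0.224],0,0.058],[[-0.063,0.018,0.224],0,0.055],[[-0.063,0.018,0.224],0,0.052],[[-0.063,0.018,0.224],0,0.048],[[-0.063,0.018,0.224],0,0.044],[[-0.063,0.018,0.224],0,0.044],[[-0.063,0.018,0.224],0,0.044]]' --newtons 50

```text
time_s: 19.2
position: [0.456, -0.0174, 0.0369]
tool_rot: [[-0.921, 0.39, 0.001], [0.39, 0.921, -0.0], [-0.001, 0.0, -1.0]]
ft_force: [-0.3, 0.8, 5.1]
grip_width: 0.0536
gripper_force: 53.0
```

```bash
python3 - <<'E'
from h import *
d=dict(np.load('w1.npz')); 
go(.60,.08,.16,105); go(.6495,.135,.16,105)
E
```

```text
time 19.2 pos [ 0.456  -0.0174  0.0369] ya 67.0 q6 -84.1 -> shift [-0.0947  0.1459 -0.123 ] turn -38.0
time 19.2 pos [ 0.456  -0.0174  0.0369] ya 67.0 q6 -84.1 -> shift [-0.1188  0.2159 -0.123 ] turn -38.0
```

Call:
drive_tool --series '[[[0,0,-0.005],0,0.044],[[0,0,-0.015],0,0.044],[[0,0,-0.03],0,0.044],[[0,0,-0.05],0,0.044],[[0,0,-0.07],0,0.044],[[-0.005,0.008,-0.09],-3,0.044],[[-0.013,0.02,-0.107],-7,0.044],[[-0.025,0.038,-0.118],-12,0.044],[[-0.038,0.058,-0.123],-17,0.044],[[-0.051,0.078,-0.123],-22,0.044],[[-0.064,0.098,-0.123],-27,0.044],[[-0.077,0.118,-0.123],-32,0.044],[[-0.087,0.134,-0.123],-36,0.044],[[-0.093,0.143,-0.123],-38,0.044],[[-0.095,0.146,-0.123],-38,0.044],[[-0.095,0.146,-0.123],-38,0.044],[[-0.095,0.146,-0.123],-38,0.044]]'

```text
time_s: 20.9
position: [0.5995, 0.0796, 0.1595]
tool_rot: [[-0.966, -0.258, -0.0], [-0.258, 0.966, -0.0], [0.0, 0.0, -1.0]]
ft_force: [0.4, -0.4, -2.0]
grip_width: 0.0533
gripper_force: 52.8
```

```bash
python3 - <<'E'
from h import *
d=grab('wrist'); save(d,'w6.png'); np.savez('w6.npz',**d)
w=cloud(d); m=(w[...,2]>.015)&(w[...,2]<.027)&(abs(w[...,0]-.63)<.11)&(abs(w[...,1]-.13)<.11); fit(w[m],'stand')
go(.6495,.135,.16,105); print(env.observe()['grip_width'])
E
```

```text
stand 9339 mean [0.5956 0.1362 0.0213] rect [627.5 128.9] [123.  116.5] 14.5
time 20.9 pos [0.5996 0.0795 0.1595] ya 104.9 q6 -108.6 -> shift [-0.0626  0.0407 -0.0005] turn -0.1
0.0533976098540382
```

View pics/w6.png

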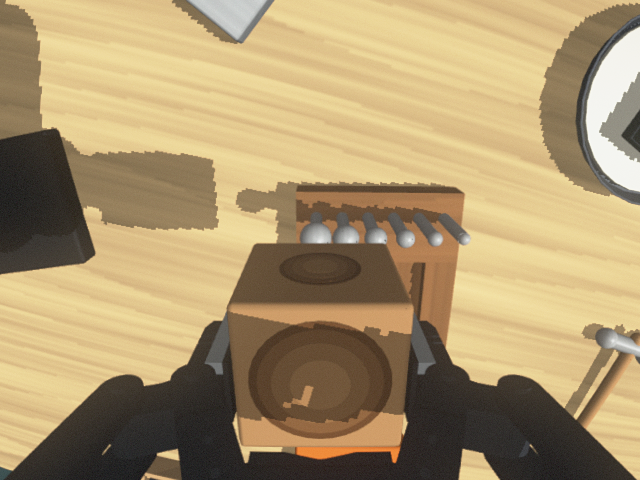

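The cube is held level at (322,345). The stand's near corners show at (297,191) and (463,193), and I'll derive the well centre from them.

```bash
python3 - <<'E'
from h import *
d=dict(np.load('w6.npz')); P=atz(d,[(297,191),(463,193)],.022)[:,:2]
print(P,np.linalg.norm(P[1]-P[0])); m=P.mean(0); v=(P[1]-P[0])/np.linalg.norm(P[1]-P[0]); n=np.array([v[1],-v[0]]); n*=np.sign(n[0])
print(m+n*.086, np.degrees(np.arctan2(n[1],n[0])))
d=dict(np.load('top0.npz')); w=cloud(d)
# well floor & stand edges in stand frame from top view
c=np.array([.6495,.135]); a=np.radians(14.8); R=np.array([[np.cos(a),np.sin(a)],[-np.sin(a),np.cos(a)]])
q=((w[...,:2]-c)@R.T)*1000; k=(w[...,2]>.015)&(w[...,2]<.027)&(abs(q[...,0]+20)<80)&(abs(q[...,1])<70)
for ax in(0,1): 
    b=(abs(q[...,1-ax])<30)&k; print(ax,np.percentile(q[b][:,ax],[.5,99.5]))
for z in (.022,):
    print(R@ (atz(d,[(236.5,198),(268,188)],z)[:,:2]-c).T*1000)
E
```

```text
[[0.58249052 0.05821883]
 [0.55425068 0.16816906]] 0.11351890879556834
[0.65166703 0.13458797] 14.404603197763493
0 [-85.813598    47.28056285]
1 [-57.57694685  58.19626198]
[[ 32.24497349  27.6966758 ]
 [ 28.2766436  -54.08111378]]
```

The well centre agrees at (0.650, 0.135), yaw 14.6°. I'll move over it and come down.

Call:
drive_tool --series '[[[-0.012,0.008,0],0,0.044],[[-0.027,0.018,0],0,0.044],[[-0.042,0.028,0],0,0.044],[[-0.055,0.036,0],0,0.044],[[-0.063,0.0405,0.003],0,0.044],[[-0.063,0.0405,0.015],0,0.044],[[-0.063,0.0405,0.033],0,0.044],[[-0.063,0.0405,0.053],0,0.044],[[-0.063,0.0405,0.073],0,0.044],[[-0.063,0.0405,0.09],0,0.044],[[-0.063,0.0405,0.103],0,0.044],[[-0.063,0.0405,0.11],0,0.044],[[-0.063,0.0405,0.112],0,0.044],[[-0.063,0.0405,0.112],0,0.044]]'

```text
time_s: 22.35
position: [0.6506, 0.1353, 0.0476]
tool_rot: [[-0.966, -0.259, 0.0], [-0.259, 0.966, -0.0], [-0.0, -0.0, -1.0]]
ft_force: [-0.3, -0.1, -0.4]
grip_width: 0.0534
gripper_force: 52.8
```

```bash
python3 - <<'E'
from h import *
go(.650,.135,.029,104.6); print(env.observe()['ft_force'],env.observe()['grip_width'])
E
```

```text
time 22.4 pos [0.6506 0.1353 0.0476] ya 105.0 q6 -103.4 -> shift [ 0.0006 -0.0001  0.0186] turn 0.4
[-0.32407261 -0.05411869 -0.41451371] 0.053448832642486344
```

Call:
drive_tool --series '[[[0.0005,0,0.004],0,0.044],[[0.0005,0,0.009],0,0.044],[[0.0005,0,0.013],0,0.044],[[0.0005,0,0.015],0,0.044],[[0.0005,0,0.0165],0,0.044],[[0.0005,0,0.0175],0,0.044],[[0.0005,0,0.018],0,0.044],[[0.0005,0,0.018],0,0.044]]'

```text
time_s: 23.15
position: [0.65, 0.1353, 0.0294]
tool_rot: [[-0.966, -0.259, 0.0], [-0.259, 0.966, -0.0], [-0.0, -0.0, -1.0]]
ft_force: [0.2, 0.1, -1.1]
grip_width: 0.0531
gripper_force: 52.8
```

Call:
drive_tool --series '[[[0,0,0.0005],0,0.044],[[0,0,0.001],0,0.044],[[0,0,0.0015],0,0.044],[[0,0,0.0015],0,0.044]]'

```text
time_s: 23.55
position: [0.6501, 0.1353, 0.0289]
tool_rot: [[-0.966, -0.259, 0.001], [-0.259, 0.966, 0.0], [-0.001, -0.0, -1.0]]
ft_force: [-4.0, -0.6, 6.7]
grip_width: 0.0535
gripper_force: 53.6
```

Contact at the expected height. Release and rise.

Call:
drive_tool --series '[[[0,0,-0.001],0,0.056],[[0,0,-0.001],0,0.06],[[0,0,-0.001],0,0.064],[[0,0,-0.001],0,0.068],[[0,0,-0.001],0,0.068],[[0,0,-0.008],0,0.07],[[0,0,-0.02],0,0.075],[[0,0,-0.05],0,0.08],[[0,0,-0.1],0,0.085],[[0,0,-0.15],0,0.085],[[0,0,-0.2],0,0.085],[[0,0,-0.23],0,0.085],[[0,0,-0.23],0,0.085],[[0,0,-0.23],0,0.085]]'

```text
time_s: 24.95
position: [0.6498, 0.1353, 0.2587]
tool_rot: [[-0.966, -0.259, 0.001], [-0.259, 0.966, 0.0], [-0.001, -0.0, -1.0]]
ft_force: [-0.1, -0.1, -0.9]
grip_width: 0.0853
gripper_force: 0.0
```

```bash
python3 - <<'E'
from h import *
d=grab('wrist'); w=cloud(d); save(d,'w7.png',(160,120,480,400))
m=(w[...,2]>.059)&(w[...,2]<.073)&(abs(w[...,0]-.65)<.04)&(abs(w[...,1]-.135)<.045); fit(w[m],'dap'); 
go(.39,-.01,.25,65.6)
E
```

```text
dap 4253 mean [0.6482 0.1336 0.0656] rect [649.4 134. ] [54.4 54.3] 14.9
time 25.0 pos [0.6495 0.1353 0.2572] ya 105.0 q6 -103.5 -> shift [ 0.2883 -0.0731  0.0076] turn 39.4
```

View pics/w7.png

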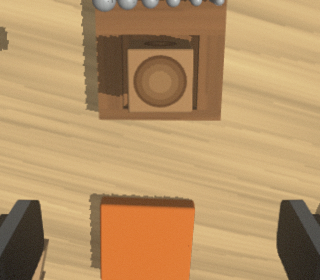

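The cube sits flat in the well at (161,80) with a visible gap all round, top at 65.6 mm. Now the steel block.

Call:
drive_tool --series '[[[0.288,-0.073,0.007],39.4,0.085],[[0.288,-0.073,0.007],39.4,0.085],[[0.288,-0.073,0.007],39.4,0.085],[[0.288,-0.073,0.007],39.4,0.085],[[0.288,-0.073,0.007],39.4,0.085],[[0.288,-0.073,0.007],39.4,0.085],[[0.288,-0.073,0.007],39.4,0.085],[[0.288,-0.073,0.007],39.4,0.085],[[0.288,-0.073,0.007],39.4,0.085],[[0.288,-0.073,0.007],39.4,0.085],[[0.288,-0.073,0.007],39.4,0.085],[[0.288,-0.073,0.007],39.4,0.085]]'

```text
time_s: 26.2
position: [0.3911, -0.0096, 0.2506]
tool_rot: [[-0.911, 0.412, -0.001], [0.412, 0.911, 0.0], [0.001, -0.0, -1.0]]
ft_force: [0.4, -0.3, 0.1]
grip_width: 0.085
gripper_force: 0.0
```

```bash
python3 - <<'E'
from h import *
d=grab('wrist'); w=cloud(d)
m=(w[...,2]>.014)&(w[...,2]<.026)&(abs(w[...,0]-.45)<.06)&(abs(w[...,1]+.015)<.06); r=fit(w[m],'steel'); go(r[0][0]/1000,r[0][1]/1000,.006,r[2])
print('depth of clear bench',np.nanmedian(w[300:320,480:500,2]))
E
```

```text
steel 4787 mean [ 0.4529 -0.0184  0.0195] rect [454.4 -18.8] [67.7 68.1] 65.4
time 26.2 pos [ 0.391  -0.0096  0.2506] ya 65.7 q6 -84.6 -> shift [-0.0617  0.0178  0.2446] turn 0.3
depth of clear bench 0.018574397663613816
```

Call:
drive_tool --series '[[[-0.03,0.009,0.05],0,0.085],[[-0.062,0.018,0.1],0,0.085],[[-0.062,0.018,0.14],0,0.085],[[-0.062,0.018,0.175],0,0.085],[[-0.062,0.018,0.205],0,0.085],[[-0.062,0.018,0.225],0,0.085],[[-0.062,0.018,0.237],0,0.085],[[-0.062,0.018,0.244],0,0.085],[[-0.062,0.018,0.247],0,0.085],[[-0.062,0.018,0.247],0,0.08],[[-0.062,0.018,0.247],0,0.076],[[-0.062,0.018,0.247],0,0.072],[[-0.062,0.018,0.247],0,0.069],[[-0.062,0.018,0.247],0,0.066],[[-0.062,0.018,0.247],0,0.062],[[-0.062,0.018,0.247],0,0.058],[[-0.062,0.018,0.247],0,0.058],[[-0.062,0.018,0.247],0,0.058]]' --newtons 90

```text
time_s: 28.05
position: [0.4551, -0.0189, 0.0052]
tool_rot: [[-0.911, 0.413, 0.002], [0.413, 0.911, -0.0], [-0.002, 0.001, -1.0]]
ft_force: [-2.0, 3.0, 18.1]
grip_width: 0.065
gripper_force: 95.2
```

```bash
python3 - <<'E'
from h import *
d=grab('wrist'); save(d,'w8.png')
go(.648,-.1455,.05,67.5)
E
```

```text
time 28.1 pos [ 0.4551 -0.0189  0.0052] ya 65.6 q6 -83.0 -> shift [-0.228  -0.0356 -0.0443] turn -1.9
```

View pics/w8.png

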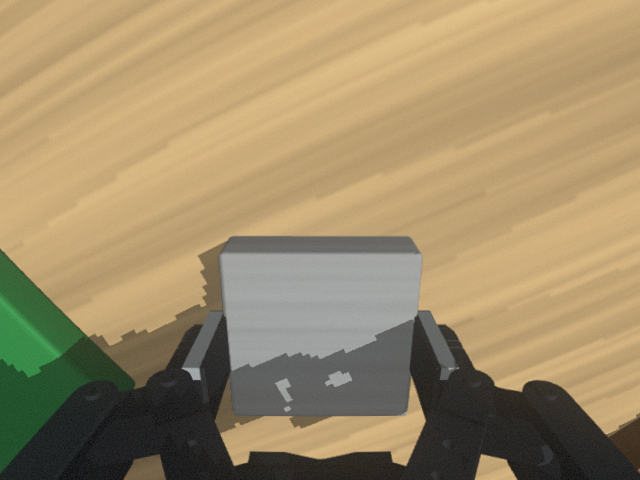

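The plate is gripped centrally at (320,330). A short test lift first.

Call:
drive_tool --series '[[[0,0,-0.003],0,0.058],[[0,0,-0.006],0,0.058],[[0,0,-0.01],0,0.058],[[0,0,-0.015],0,0.058],[[0,0,-0.015],0,0.058],[[0,0,-0.015],0,0.058]]' --newtons 110

```text
time_s: 28.7
position: [0.4546, -0.0191, 0.0188]
tool_rot: [[-0.911, 0.413, 0.0], [0.413, 0.911, -0.0], [-0.0, -0.0, -1.0]]
ft_force: [-0.5, 0.4, -7.2]
grip_width: 0.0642
gripper_force: 122.3
```

```bash
python3 - <<'E'
from h import *
d=grab('wrist'); w=cloud(d)
m=(w[...,2]>.022)&(w[...,2]<.05)&(abs(w[...,0]-.454)<.04)&(abs(w[...,1]+.018)<.04); p=w[m]
p=p[abs(p[:,2]-np.median(p[:,2]))<.005]; fit(p,'steel'); print(np.linalg.lstsq(np.c_[p[:,:2],np.ones(len(p))],p[:,2],rcond=None)[0])
go(.648,-.1455,.08,67.5)
E
```

```text
steel 31162 mean [ 0.45   -0.0175  0.0326] rect [453.1 -20.5] [88.  68.5] 65.8
[ 0.00496132 -0.00401862  0.03024855]
time 28.8 pos [ 0.4546 -0.019   0.0187] ya 65.6 q6 -83.0 -> shift [-0.2284 -0.0353 -0.0613] turn -1.9
```

Held level, weight 7.2 N, bottom about 5.5 mm below TCP. I'll carry it to the pad, turning 43° to square it up.

Call:
drive_tool --series '[[[0,0,-0.01],0,0.058],[[0,0,-0.025],0,0.058],[[-0.004,-0.001,-0.042],1,0.058],[[-0.012,-0.002,-0.055],3,0.058],[[-0.025,-0.004,-0.061],6,0.058],[[-0.043,-0.007,-0.061],10,0.058],[[-0.063,-0.01,-0.061],14,0.058],[[-0.083,-0.013,-0.061],18,0.058],[[-0.103,-0.016,-0.061],22,0.058],[[-0.123,-0.019,-0.061],26,0.058],[[-0.143,-0.022,-0.061],30,0.058],[[-0.163,-0.025,-0.061],34,0.058],[[-0.183,-0.028,-0.061],38,0.058],[[-0.202,-0.031,-0.06],41,0.058],[[-0.217,-0.034,-0.058],43,0.058],[[-0.226,-0.035,-0.055],43,0.058],[[-0.2285,-0.0355,-0.05],43,0.058],[[-0.2285,-0.0355,-0.05],43,0.058],[[-0.2285,-0.0355,-0.05],43,0.058]]'

```text
time_s: 30.65
position: [0.6475, -0.1452, 0.0686]
tool_rot: [[-0.385, 0.923, -0.001], [0.923, 0.385, 0.001], [0.001, -0.001, -1.0]]
ft_force: [0.4, 0.3, -6.9]
grip_width: 0.0645
gripper_force: 123.9
```

```bash
python3 - <<'E'
from h import *
d=grab('wrist'); save(d,'w9.png'); np.savez('w9.npz',**d)
go(.648,-.1455,.028,22.5)
E
```

```text
time 30.7 pos [ 0.6476 -0.1452  0.0689] ya 22.7 q6 -45.5 -> shift [-0.0004  0.0003  0.0409] turn 0.2
```

View pics/w9.png

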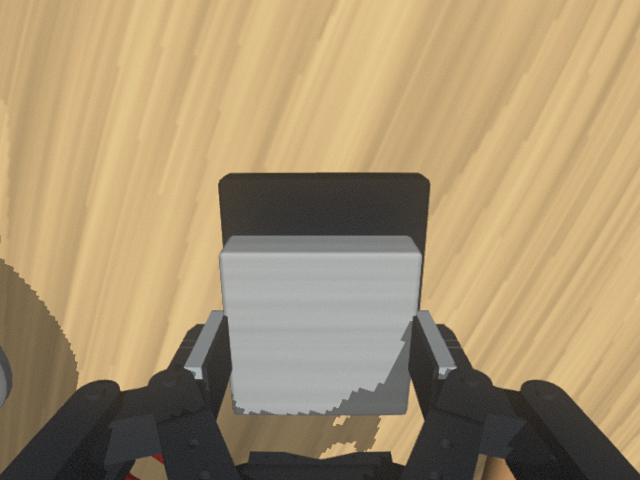

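The plate is level over the black pad. The pad's near corners are about (219,180) and (430,180), which gives one more check of its centre.

```bash
python3 - <<'E'
from h import *
d=dict(np.load('w9.npz')); w=cloud(d)
print(w[174:200:4,320].round(4))
P=atz(d,[(219.5,183),(430,183)],.02)[:,:2]; m=P.mean(0); v=P[1]-P[0]; L=np.linalg.norm(v); v/=L; n=np.array([v[1],-v[0]]); c=np.array([.648,-.1455]); n*=np.sign(n@(c-m)); print(L,m+n*.05,np.degrees(np.arctan2(v[1],v[0])))
E
```

```text
[[ 0.6291 -0.1025  0.0082]
 [ 0.6292 -0.1026  0.0178]
 [ 0.6299 -0.1043  0.018 ]
 [ 0.6305 -0.1057  0.0195]
 [ 0.6312 -0.1075  0.0194]
 [ 0.632  -0.1093  0.0191]
 [ 0.6326 -0.1108  0.0204]]
0.0971413423194005 [ 0.6511638  -0.14950991] 22.64695209625964
```

Call:
drive_tool --series '[[[-0.002,0.001,0.008],0,0.058],[[-0.002,0.001,0.018],0,0.058],[[-0.002,0.001,0.027],0,0.058],[[-0.002,0.001,0.034],0,0.058],[[-0.002,0.001,0.038],0,0.058],[[-0.002,0.001,0.04],0,0.058],[[-0.002,0.001,0.0415],0,0.058],[[-0.002,0.001,0.0415],0,0.058],[[-0.002,0.001,0.0415],0,0.058]]'

```text
time_s: 31.6
position: [0.65, -0.1472, 0.0276]
tool_rot: [[-0.385, 0.923, 0.001], [0.923, 0.385, -0.0], [-0.0, 0.0, -1.0]]
ft_force: [-0.4, -0.6, -6.9]
grip_width: 0.0642
gripper_force: 124.0
```

Call:
drive_tool --series '[[[0,0,0.0005],0,0.058],[[0,0,0.001],0,0.058],[[0,0,0.0015],0,0.058],[[0,0,0.002],0,0.058],[[0,0,0.002],0,0.058]]'

```text
time_s: 32.1
position: [0.6498, -0.1472, 0.0257]
tool_rot: [[-0.385, 0.923, 0.0], [0.923, 0.385, -0.0], [-0.0, 0.0, -1.0]]
ft_force: [-2.2, 0.7, -2.6]
grip_width: 0.0645
gripper_force: 124.4
```

Touching (the load dropped from 6.9 to 2.6 N). A little more, then release.

Call:
drive_tool --series '[[[0,0,0.0005],0,0.058],[[0,0,0.0008],0,0.058],[[0,0,0.0008],0,0.058],[[0,0,0.0005],0,0.068],[[0,0,0],0,0.072],[[0,0,0],0,0.077],[[0,0,0],0,0.082],[[0,0,0],0,0.085],[[0,0,0],0,0.085],[[0,0,-0.01],0,0.085],[[0,0,-0.025],0,0.085],[[0,0,-0.06],0,0.085],[[0,0,-0.11],0,0.085],[[0,0,-0.16],0,0.085],[[0,0,-0.21],0,0.085],[[0,0,-0.23],0,0.085],[[0,0,-0.23],0,0.085],[[0,0,-0.23],0,0.085]]'

```text
time_s: 33.9
position: [0.6495, -0.1471, 0.2551]
tool_rot: [[-0.385, 0.923, -0.0], [0.923, 0.385, 0.0], [0.0, -0.0, -1.0]]
ft_force: [-0.0, -0.4, -0.5]
grip_width: 0.0851
gripper_force: 0.0
```

```bash
python3 - <<'E'
from h import *
d=grab('wrist'); w=cloud(d); save(d,'w10.png')
k=lambda a,b:(w[...,2]>a)&(w[...,2]<b)&(abs(w[...,0]-.649)<.075)&(abs(w[...,1]+.147)<.075)
fit(w[k(.034,.046)],'steel'); fit(w[k(.014,.026)],'pad')
d=grab('scene'); save(d,'end.png')
E
```

```text
steel 5982 mean [ 0.6489 -0.1463  0.0394] rect [ 649.4 -147.5] [68.4 68.2] 22.5
pad 5580 mean [ 0.6479 -0.1409  0.0193] rect [ 649.9 -147.8] [100.6 100.6] 22.4
```

View pics/end.png

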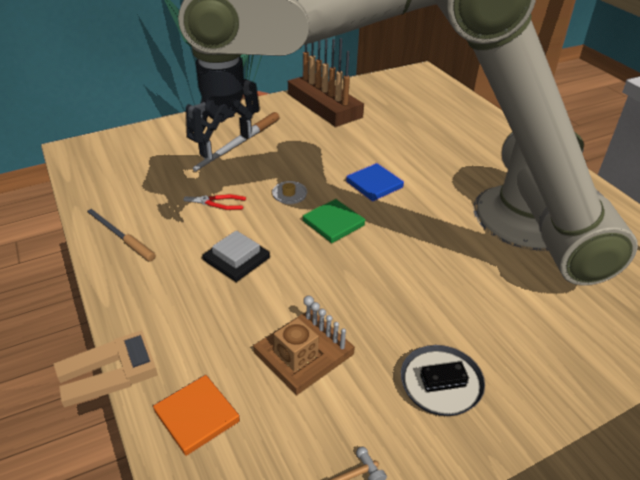

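All four are in place: wax (289,189), steel (236,248), dapping block (295,340), charcoal (443,377). The pliers and hammer have not moved. Handing in.

```bash
python3 -c "
from rig import env
print(env.close_job())"
```

```text
the job is handed in; nothing more can be done
None
```

The pile is apart and all four pieces stand level at their stations, each measured within about 4 mm of centre; the hammer and pliers look unmoved, and the job was handed in at about 34 s with no verdict shown.

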